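# Lock flanges through the two-door hatch to the gauging tray

## Robot

A 6-joint arm with a two-finger parallel gripper is mounted at the origin on the work surface. World frame = base frame: x ahead of the robot, y to its left, z up, the work surface at z = 0. Lengths are in mm, angles in degrees, forces in N, time in s.
With the tool pointing down it reaches from about 300 to 750 mm from the base axis. Payload 8.5 kg.
Tool frame: the origin (TCP) lies on the centre line of the jaws, within the pads' length; the fingertips stand 25 mm ahead of it and the grasp point (between the pads) lies 6 mm ahead of it (robot.tip_extent is the distance from the TCP to the fingertips, in mm); y points along the fingers, z is the direction in which the jaws open and shut, and the axes are right-handed (so a half turn about y gives the same grasp; the last joint's range is limited). The gripper opens to 88 mm and grips with 3 to 60 N. Pads are 18 mm wide; open, the fingers measure 123 mm over their backs; the gripper's body (75 mm by 187 mm) begins 45 mm behind the grasp point.
Start: joints at [63.925, 21.807, 74.336, -0, 83.858, -12.336], TCP at [130.622, 534.246, 236.748] pointing down, gripper open.
Joint ranges: [-178.18, 178.18], [-50.72, 133.34], [12.68, 142.11], [-81.47, 261.47], [9.98, 163.14], [-165.26, 165.26]. Speed limits (degrees/s): [136.94, 136.94, 180, 180, 180, 180].

## Interface

Orientations are given as a 3x3 rotation matrix whose columns are the frame's x, y, z axes.
In Python, from cell import robot gives the robot as it stands.
- The arm moves only by the tool move_arm, never from a script. Its arguments are lists of equal length, an entry for each row: "hand": the closure in counts, from 0 (fully open) to 255 (shut); "translation": the shift along the tool's x, y, z in m, a list of three; "dr": the turn, a rotation vector about the tool's x, y, z in rad, a list of three. A call has 1 to 20 rows; each row is the pose to reach, as a shift and turn from the pose commanded when the call began, along the tool's axes at that moment; what a row does not reach only later rows make up. A row lasts 1/12 s, in which the tool goes at most 41.7 mm and 7.16 degrees, less where a joint would pass 70% of its speed; a pose out of reach is approached as far as the arm can. A call with a gripper value outside its range is refused whole. The fingers move at their own pace and stop on an object; "newtons" is the grip in N (left out, the last holds). Time passes only in rows, so rows that repeat a pose let the fingers close. It gives the time, the measured TCP pose, the force and the opening at its end, in the units of the state.
- robot.get_obs(): the state, without advancing time (a new reading comes with each control period).
- robot.get_image(name): name is "scene" or "top" or "wrist"; returns a dict with "frame" (400x640x3 uint8, red, green, blue), "fx", "fy", "cx", "cy" (pixels), "view" (4x4, takes a point from world to camera coordinates). Camera axes: x right, y up, looking along -z (the intrinsics and any distortion apply to the point x, -y, -z); pixel columns grow to the right and rows downward; lengths in mm; the calibration is good to about 2 mm. A picture is of the moment at which its call begins. There is no depth.
- robot.close_job(): hands the job in, once; it reports no verdict.
The state is a dict: "t": time; "joint_positions": joint angles; "joint_velocities": joint speeds; "tau": joint torques, N m; "tool_pos": TCP position; "eef_rot": TCP orientation; "contact_force": force on the tool from outside, world axes, zero at the start; "wrist_torque": the same for the moment, N m; "width": opening from 0.0 (shut) to 1.0 (fully open).
Only numpy, scipy, OpenCV 4.12 (cv2) and the standard library are available. Lean on these libraries where they do the work, as an engineer would, in place of code of your own. Each camera call takes 0.05 s, during which the arm holds its last target. There are 200 camera calls.

## Task

Pass all the flanges standing loose on the left of the bench through the two-door hatch: slide open the outer (left) door, drop the flanges one by one into the shuttle's pockets, neck up and fully down, shut the outer door fully, then wind the handwheel clockwise until the shuttle is against its stop at the clean end. Only then slide open the inner (right) door, move the flanges into the gauging tray on the right, one to a compartment, neck up and flat, and shut the inner door fully; never have both doors open at once nor wind the shuttle while either is open, and leave the other things on the bench where they are.

Things in the scene. Friction and masses are not known exactly. Their poses are not given: they have to be found in the camera images.
- flange0: Steel pipe flange, one of four alike of which only some are present (None from the start = absent): disc 40 mm across and 8 mm thick, on it an upright round neck 18 mm across; 45 mm high in all, 150 g. Stands disc down, neck up. Origin: centre of its underside, z up along the neck. Take it by the neck, 32 to 38 mm above the underside.
- flange1: Steel pipe flange, one of four alike of which only some are present (None from the start = absent): disc 40 mm across and 8 mm thick, on it an upright round neck 18 mm across; 45 mm high in all, 150 g. Stands disc down, neck up. Origin: centre of its underside, z up along the neck. Take it by the neck, 32 to 38 mm above the underside.
- flange2: Steel pipe flange, one of four alike of which only some are present (None from the start = absent): disc 40 mm across and 8 mm thick, on it an upright round neck 18 mm across; 45 mm high in all, 150 g. Stands disc down, neck up. Origin: centre of its underside, z up along the neck. Take it by the neck, 32 to 38 mm above the underside.
- flange3: Steel pipe flange, one of four alike of which only some are present (None from the start = absent): disc 40 mm across and 8 mm thick, on it an upright round neck 18 mm across; 45 mm high in all, 150 g. Stands disc down, neck up. Origin: centre of its underside, z up along the neck. Take it by the neck, 32 to 38 mm above the underside.
- hatch: Grey steel hatch box fixed on the bench, 172 mm (its x) by 240 mm (its y), walls 6 mm, wall tops at 62 mm. Origin: centre of its underside; +y to the outer, dirty side (robot's left), -y to the inner, clean side. Each half is covered by a sliding door; between them a fixed strip 10 mm wide, top at 69 mm. Open guide rails run out to 222 mm either side, 62 mm high.
- outer_door (a joint): Outer door, aluminium, 108 mm (along hatch y) by 172 mm, top 69 mm above the bench; slides outwards along hatch +y, 0 = shut, 0.100 m = fully open (leaves a clear opening about 98 mm wide, with the pockets in its middle). Runs with about 1.5 N of friction and stays where it is left; may stand ajar at the start.
- inner_door (a joint): Inner door, mirror image of the outer: slides outwards along hatch -y, 0 = shut, 0.100 m = fully open; shut at the start.
- outer_door_handle (a point): Point on the outer door's upright handle, 93 mm above the bench, 14 mm below the handle's top (107 mm). The handle is a steel tab 60 mm along hatch x, 12 mm thick along hatch y, standing 38 mm up from the door's top. It moves with the door. Pinch it from above across hatch y.
- inner_door_handle (a point): The same point of the inner door's like handle.
- shuttle (a joint): Brass shuttle inside the hatch, coupled to the handwheel: 0 = at the outer (loading) end, 0.110 m = against the stop at the inner end, under the inner door; moves along hatch -y, 8.75 mm for each radian of the wheel (2 turns in all).
- wheel (a joint): Handwheel on an upright axis at the hatch's robot side, 110 mm across, 0 at the start, grows clockwise seen from above; 12.57 rad (2 turns) brings the shuttle to its stop. Stays where it is left; turns lightly (under 2 N at the crank).
- wheel_axis (a point): Point on the handwheel's upright axis, 67 mm above the bench.
- crank_grip (a point): Point on the axis of the handwheel's upright black crank grip, a freely spinning sleeve 16 mm across, 42 mm from the wheel's axis, reaching from 69 to 124 mm above the bench; this point 105 mm above it. It goes round with the wheel; it can be gripped and led round in a circle without turning the gripper.
- pocket0 (a point): Centre of the floor of a shuttle pocket (three in a row along hatch x, 48 mm apart): square, 44 mm inside, walls 8 mm high, its floor 14 mm above the bench. Moves with the shuttle.
- pocket1 (a point): Centre of the floor of a shuttle pocket (three in a row along hatch x, 48 mm apart): square, 44 mm inside, walls 8 mm high, its floor 14 mm above the bench. Moves with the shuttle.
- pocket2 (a point): Centre of the floor of a shuttle pocket (three in a row along hatch x, 48 mm apart): square, 44 mm inside, walls 8 mm high, its floor 14 mm above the bench. Moves with the shuttle.
- tray: Aluminium gauging tray fixed on the bench to the right: 190 mm (its x) by 70 mm by 16 mm high, walls 4 mm, two cross walls making three compartments in a row along its x. Origin: centre of its underside.
- cell0 (a point): Centre of the floor of a tray compartment, about 58 by 62 mm inside, floor 4 mm above the bench, walls 12 mm above the floor.
- cell1 (a point): Centre of the floor of a tray compartment, about 58 by 62 mm inside, floor 4 mm above the bench, walls 12 mm above the floor.
- cell2 (a point): Centre of the floor of a tray compartment, about 58 by 62 mm inside, floor 4 mm above the bench, walls 12 mm above the floor.
- wrench: Bystander: loose wrench, 150 mm, lying between the hatch and the tray. Leave alone.
- spacer: Bystander: plain steel ring, 72 mm across, 14 mm high, lying beyond the flanges. Leave alone.
- collar: Bystander: small steel ring, 36 mm across, 12 mm high, lying on the robot's side of the flanges. Leave alone.
- slug: Bystander: short brass cylinder, 28 mm across, 25 mm high, beyond the tray. Leave alone.
There are look-alikes about, which are no part of the job. What is shaped like the flange0 but blue or orange is not meant.

How it is judged:
By the outcome, as a careful person would: the job done as asked, in the order asked, and still so for the second after the job is handed in, with the robot touching nothing.
Of flange0, flange1, flange2, flange3 only 2 to 3 are there at a start; the rules pass over those that are not, and their reading is None.
At some moment in a run one of flange0, flange1, flange2, flange3 may be knocked a few centimetres aside while the robot is not near it.
It also fails if it takes over 210 s, if anything falls off the work surface, if the arm or the gripper's body presses on something with over 40 N, if the wrist force passes 120 N, or if a joint passes its speed limit or range.

## Working session

There is one attempt and no reset: what is moved stays moved. The work goes in short steps, Python scripts to look and compute and a tool call to move; the robot and the scene stay as the last step left them, time stands still between calls to the robot, and variables do not carry over. Pictures are saved under pics/ and viewed, about 12 in all and at most 16, crops included, and the job is handed in when it is done.

Besides the shell and the picture viewer there is one more tool, called by a JSON object that holds its "fn" and its "kwargs". move_arm: Moves the arm, as the interface text tells. Its arguments: {"type":"object","properties":{"hand":{"type":"array","items":{"type":"number"}},"translation":{"type":"array","items":{"type":"array","items":{"type":"number"}}},"dr":{"type":"array","items":{"type":"array","items":{"type":"number"}}},"newtons":{"type":"number"}},"required":["hand","translation","dr"]}

```bash
mkdir -p pics; ls; python3 - <<'E'
from cell import robot
import cv2,numpy as np
o=robot.get_obs(); print({k:np.round(v,3).tolist() for k,v in o.items()})
for n in ("scene","top"):
    im=robot.get_image(n); cv2.imwrite(f"pics/{n}0.png",im["frame"][:,:,::-1])
    print(n,im["fx"],im["fy"],im["cx"],im["cy"],np.round(im["view"],4).tolist(),im.keys())
E
```

```text
pics
{'t': 0.0, 'joint_positions': [63.925, 21.841, 74.385, -0.001, 83.859, -12.336], 'joint_velocities': [0.014, -0.055, 0.052, -0.105, -0.004, 0.119], 'tau': [0.001, -43.792, -22.457, 0.071, 0.035, -0.0], 'tool_pos': [130.504, 533.991, 236.138], 'eef_rot': [[0.971, -0.001, 0.238], [-0.238, -0.001, 0.971], [-0.0, -1.0, -0.001]], 'contact_force': [-0.389, -0.217, 1.165], 'wrist_torque': [0.03, 0.02, -0.044], 'width': 1.002}
scene 445.7728139834741 445.7728139834741 322.7742967477802 204.2194296882806 [[-0.7717, 0.6358, -0.013, 381.5997], [-0.3774, -0.4414, 0.8141, 116.0412], [0.5119, 0.6332, 0.5806, -1416.9007], [0.0, 0.0, 0.0, 1.0]] dict_keys(['frame', 'fx', 'fy', 'cx', 'cy', 'view'])
top 437.55766860605354 437.55766860605354 325.9910829886572 197.87481790348812 [[0.0124, -0.9999, -0.0019, 11.7574], [0.9985, 0.0123, 0.0526, -508.7471], [-0.0526, -0.0025, 0.9986, -1078.6834], [0.0, 0.0, 0.0, 1.0]] dict_keys(['frame', 'fx', 'fy', 'cx', 'cy', 'view'])
```

View pics/top0.png

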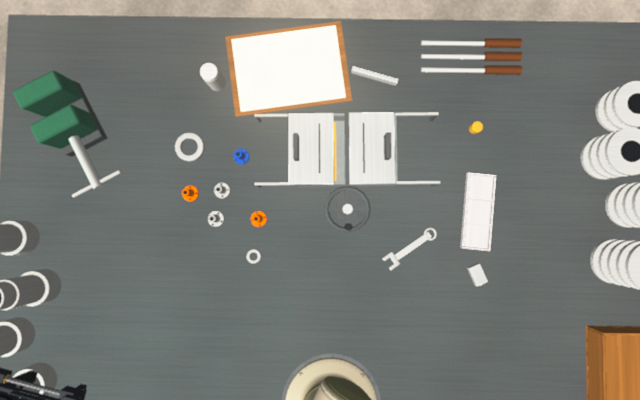

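View pics/scene0.png

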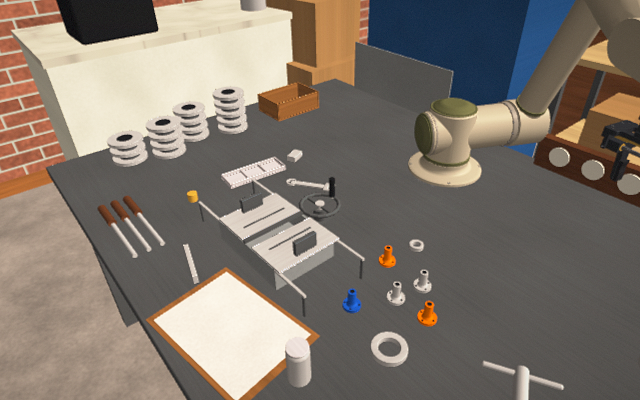

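```bash
cat > h.py <<'E'
import cv2,numpy as np
from cell import robot
def grab(n): return robot.get_image(n)
def crop(im,x0,y0,w,h,s,f):
    c=np.ascontiguousarray(im["frame"][y0:y0+h,x0:x0+w,::-1]); cv2.imwrite(f"pics/{f}",cv2.resize(c,None,fx=s,fy=s,interpolation=cv2.INTER_CUBIC))
def ray(im,u,v,z):
    "world point at height z seen at pixel u,v"
    V=np.array(im["view"]); R,t=V[:3,:3],V[:3,3]
    d=R.T@np.array([(u-im["cx"])/im["fx"],-(v-im["cy"])/im["fy"],-1.]); c=-R.T@t
    return c+d*(z-c[2])/d[2]
def proj(im,p):
    V=np.array(im["view"]); q=V[:3,:3]@np.array(p)+V[:3,3]
    return np.array([im["cx"]+im["fx"]*q[0]/-q[2], im["cy"]-im["fy"]*q[1]/-q[2]])
E
python3 - <<'E'
from h import *
im=grab("top"); crop(im,245,100,200,135,4,"c1.png"); crop(im,175,130,110,140,4,"c2.png"); crop(im,380,165,120,125,4,"c3.png")
a=cv2.imread("pics/c2.png");b=cv2.imread("pics/c3.png")
c=np.zeros((560,920,3),np.uint8);c[:560,:440]=a;c[:500,440:920]=b;cv2.imwrite("pics/c23.png",c[:, :800])
E
```

```text
(no output)
```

View pics/c1.png

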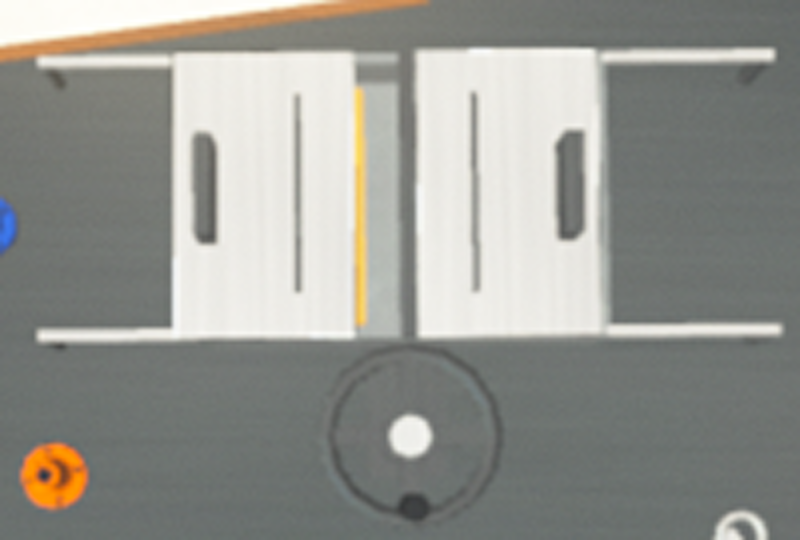

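View pics/c23.png

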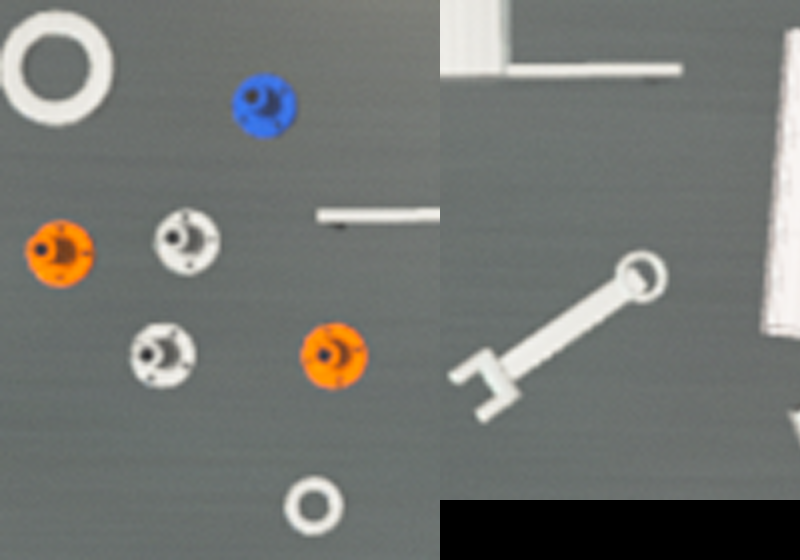

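```bash
python3 - <<'E'
from h import *
im=grab("top"); crop(im,445,155,65,135,4.4,"c4.png")
def c(n,x,y,z,x0=245,y0=100): print(n,np.round(ray(im,(x+.5)/4-.5+x0,(y+.5)/4-.5+y0,z),1))
c("fA",187,242,8,175,130);c("fB",163,356,8,175,130)
c("fA neck",172,238,45,175,130);c("fB neck",147,354,45,175,130)
c("or1",60,254,8,175,130);c("or2",334,356,8,175,130);c("blue",264,105,8,175,130)
for n,x,y in [("outTL",174,53),("outTR",355,52),("outBL",173,339),("outBR",355,338),("inTL",416,50),("inTR",597,49),("inBL",417,336),("inBR",603,334),("strip",402,84),("stripB",402,338)]: c(n,x,y,69)
for n,x,y,in [("railTL",37,63),("railTR",775,55),("railBL",37,336),("railBR",782,330)]: c(n,x,y,62)
c("hub",410,436,69);c("grip",413,504,124)
c("ohT",205,131,107);c("ohB",206,243,107);c("ihT",571,130,107);c("ihB",571,240,107)
c("ohL",193,187,107);c("ohR",216,187,107)
# tray by threshold
for n,u,v in [("t1",467,172.5),("t2",496.5,174.5),("t3",491,250.5),("t4",460.5,248)]: print(n,np.round(ray(im,u,v,16),1))
E
```

```text
fA [525.1 281.    8. ]
fB [453.4 294.3   8. ]
fA neck [524.9 281.2  45. ]
fB neck [454.4 294.6  45. ]
or1 [516.6 360.6   8. ]
or2 [454.8 187.3   8. ]
blue [612.3 234.6   8. ]
outTL [708.2 111.1  69. ]
outTR [710.1   2.8  69. ]
outBL [536.6 108.7  69. ]
outBR [538.5   0.8  69. ]
inTL [711.8 -33.7  69. ]
inTR [ 713.7 -142.    69. ]
inBL [540.2 -36.   69. ]
inBR [ 542.7 -146.2   69. ]
strip [691.1 -25.5  69. ]
stripB [538.9 -27.1  69. ]
railTL [702.9 194.1  62. ]
railTR [ 713.1 -250.2   62. ]
railBL [538.  190.7  62. ]
railBR [ 547.  -254.1   62. ]
hub [480.8 -32.4  69. ]
grip [441.2 -31.9 124. ]
ohT [653.6  88.9 107. ]
ohB [588.9  87.3 107. ]
ihT [ 656.7 -121.4  107. ]
ihB [ 593.1 -121.8  107. ]
ohL [621.1  95.3 107. ]
ohR [621.3  82.1 107. ]
t1 [ 576.2 -333.1   16. ]
t2 [ 572.1 -406.7   16. ]
t3 [ 383.2 -391.5   16. ]
t4 [ 388.4 -316.2   16. ]
```

View pics/c4.png

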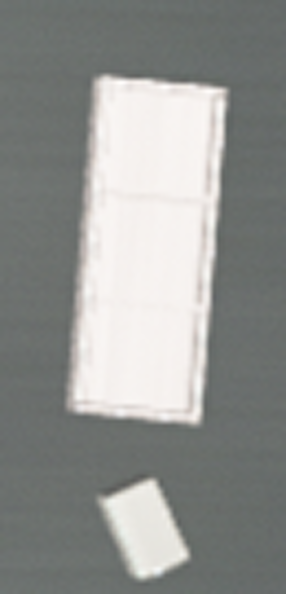

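{"fn": "move_arm", "kwargs": {"hand": [0,0,0,0,0,0,0,0,0,0,0,0,0,0,0,0,0,0,0,0], "translation": [[0.583,0.077,-0.316],[0.583,0.077,-0.316],[0.583,0.077,-0.316],[0.583,0.077,-0.316],[0.583,0.077,-0.316],[0.583,0.077,-0.316],[0.583,0.077,-0.316],[0.583,0.077,-0.316],[0.583,0.077,-0.316],[0.583,0.077,-0.316],[0.583,0.077,-0.316],[0.583,0.077,-0.316],[0.583,0.077,-0.316],[0.583,0.077,-0.316],[0.583,0.077,-0.316],[0.583,0.077,-0.316],[0.583,0.077,-0.316],[0.583,0.077,-0.316],[0.583,0.077,-0.316],[0.583,0.077,-0.316]], "dr": [[0,-0.24,0],[0,-0.24,0],[0,-0.24,0],[0,-0.24,0],[0,-0.24,0],[0,-0.24,0],[0,-0.24,0],[0,-0.24,0],[0,-0.24,0],[0,-0.24,0],[0,-0.24,0],[0,-0.24,0],[0,-0.24,0],[0,-0.24,0],[0,-0.24,0],[0,-0.24,0],[0,-0.24,0],[0,-0.24,0],[0,-0.24,0],[0,-0.24,0]]}}

```text
t: 1.87
tool_pos: [620.9, 90.1, 160.1]
eef_rot: [[1.0, -0.0, -0.002], [0.002, 0.0, 1.0], [-0.0, -1.0, 0.0]]
contact_force: [-0.2, 0.4, -0.5]
width: 0.999
```

```bash
python3 - <<'E'
from h import *
im=grab("wrist"); cv2.imwrite("pics/w1.png",im["frame"][:,:,::-1])
o=robot.get_obs(); print(o["tool_pos"],np.round(o["eef_rot"],4).tolist(),o["joint_velocities"])
print(im["fx"],im["cx"],im["cy"],np.round(im["view"],3).tolist())
for p in [(622,88,107),(592,88,107),(652,88,107)]: print(proj(im,p))
E
```

```text
[620.88707997  90.29768661 160.28478664] [[1.0, 0.0001, -0.0019], [0.0019, 0.0002, 1.0], [0.0001, -1.0, 0.0002]] [ 0.08165219 -0.14429208 -0.27844598 -0.09828573 -0.10196184 -0.10628095]
298.6524931522635 321.0631976723649 198.09916883587113 [[-0.001, 1.0, 0.001, -88.53], [-0.962, -0.001, -0.273, 614.372], [-0.273, -0.001, 0.962, -144.2], [0.0, 0.0, 0.0, 1.0]]
[319.76212905 216.85042537]
[319.74263659 175.14057733]
[319.78016583 255.44540045]
```

View pics/w1.png

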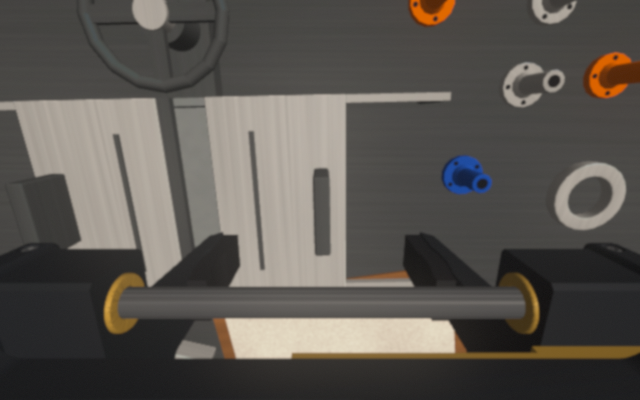

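{"fn": "move_arm", "kwargs": {"hand": [0,0,0,0,255,255,255,255,255,255,255,255,255,255,255,255], "translation": [[0,0.02,-0.0015],[0,0.045,-0.0015],[0,0.061,-0.0015],[0,0.061,-0.0015],[0,0.061,-0.0015],[0,0.061,-0.0015],[0,0.061,-0.0015],[0,0.061,-0.0015],[0,0.061,-0.0015],[0,0.061,-0.0015],[0,0.061,-0.0015],[0,0.061,-0.0015],[0,0.061,-0.0015],[0,0.061,-0.0015],[0,0.061,-0.0015],[0,0.061,-0.0015]], "dr": [[0,0,0],[0,0,0],[0,0,0],[0,0,0],[0,0,0],[0,0,0],[0,0,0],[0,0,0],[0,0,0],[0,0,0],[0,0,0],[0,0,0],[0,0,0],[0,0,0],[0,0,0],[0,0,0]], "newtons": 20}}

```text
t: 3.25
tool_pos: [621.9, 87.5, 98.7]
eef_rot: [[1.0, 0.0, -0.0], [0.0, 0.0, 1.0], [0.0, -1.0, 0.0]]
contact_force: [-0.2, 2.1, -0.4]
width: 0.129
```

{"fn": "move_arm", "kwargs": {"hand": [255,255,255,255,255,255,255,255,255,255,255,255], "translation": [[0,0,0.006],[0,0,0.014],[0,0,0.024],[-0.001,0,0.034],[-0.001,0,0.044],[-0.001,0,0.054],[-0.001,0,0.062],[-0.0015,0,0.068],[-0.0015,0,0.072],[-0.0015,0,0.074],[-0.0015,0,0.074],[-0.0015,0,0.074]], "dr": [[0,0,0],[0,0,0],[0,0,0],[0,0,0],[0,0,0],[0,0,0],[0,0,0],[0,0,0],[0,0,0],[0,0,0],[0,0,0],[0,0,0]]}}

```text
t: 4.25
tool_pos: [620.3, 161.7, 98.7]
eef_rot: [[1.0, -0.0, -0.0], [0.0, 0.001, 1.0], [-0.0, -1.0, 0.001]]
contact_force: [0.1, 1.3, -0.5]
width: 0.135
```

{"fn": "move_arm", "kwargs": {"hand": [100,100,100,100,100,100,100,100,100,100,100,100,100,100,100], "translation": [[0,0,0],[0,0,0],[0,-0.03,0],[0,-0.06,0],[-0.02,-0.06,0.025],[-0.045,-0.06,0.055],[-0.07,-0.06,0.085],[-0.095,-0.05,0.119],[-0.095,-0.04,0.119],[-0.095,-0.04,0.119],[-0.095,-0.04,0.119],[-0.095,-0.04,0.119],[-0.095,-0.04,0.119],[-0.095,-0.04,0.119],[-0.095,-0.04,0.119]], "dr": [[0,0,0],[0,0,0],[0,0,0],[0,0,0],[0,0,0],[0,0,0],[0,0,0],[0,0,0],[0,0,0],[0,0,0],[0,0,0],[0,0,0],[0,0,0],[0,0,0],[0,0,0]]}}

```text
t: 5.5
tool_pos: [526.0, 279.6, 139.0]
eef_rot: [[1.0, 0.0, 0.001], [-0.001, 0.0, 1.0], [0.0, -1.0, 0.0]]
contact_force: [-1.1, 0.4, 0.6]
width: 0.608
```

```bash
python3 - <<'E'
from h import *
im=grab("top"); crop(im,175,100,250,140,3.2,"t2.png")
w=grab("wrist"); cv2.imwrite("pics/w2.png",w["frame"][:,:,::-1]); print(np.round(w["view"],3).tolist())
print(robot.get_obs()["tool_pos"])
for p in [(525,281,8),(525,281,45),(453.9,294.4,8),(453.9,294.4,45)]: print(proj(w,p))
E
```

```text
[[0.001, 1.0, 0.001, -279.394], [-0.962, 0.002, -0.274, 516.663], [-0.274, -0.0, 0.962, -149.484], [0.0, 0.0, 0.0, 1.0]]
[525.65823724 279.95765547 138.87759134]
[323.55630882 187.67791928]
[323.93364623 198.2962957 ]
[338.66253418 110.13084312]
[341.40424937 109.67197861]
```

View pics/t2.png

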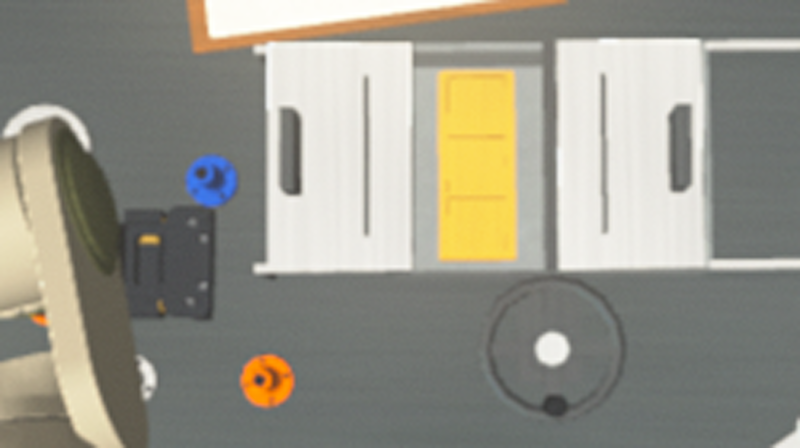

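View pics/w2.png

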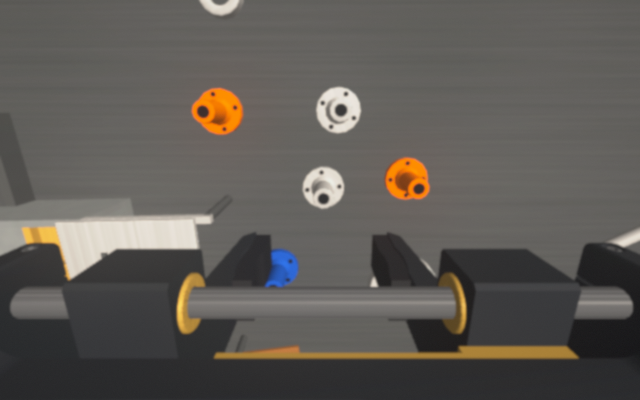

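{"fn": "move_arm", "kwargs": {"hand": [100,100,100,100,100,100,255,255,255,255,255,255,255,255], "translation": [[-0.0005,0.03,0.001],[-0.0005,0.06,0.001],[-0.0005,0.085,0.001],[-0.0005,0.098,0.001],[-0.0005,0.098,0.001],[-0.0005,0.098,0.001],[-0.0005,0.098,0.001],[-0.0005,0.098,0.001],[-0.0005,0.098,0.001],[-0.0005,0.098,0.001],[-0.0005,0.098,0.001],[-0.0005,0.098,0.001],[-0.0005,0.098,0.001],[-0.0005,0.098,0.001]], "dr": [[0,0,0],[0,0,0],[0,0,0],[0,0,0],[0,0,0],[0,0,0],[0,0,0],[0,0,0],[0,0,0],[0,0,0],[0,0,0],[0,0,0],[0,0,0],[0,0,0]], "newtons": 25}}

```text
t: 6.77
tool_pos: [525.0, 281.5, 41.0]
eef_rot: [[1.0, 0.0, -0.0], [0.0, 0.0, 1.0], [0.0, -1.0, 0.0]]
contact_force: [-0.4, 0.8, 3.4]
width: 0.17
```

```bash
python3 - <<'E'
from h import *
im=grab("top")
for n,x,y in [("TL",438,70),("TR",516,69),("BR",517,261),("BL",439,261),("w1",478,136),("w2",478,197)]: print(n,np.round(ray(im,(x+.5)/3.2-.5+175,(y+.5)/3.2-.5+100,22),1))
for n,x,y in [("doorTR",413,43),("doorBR",414,270),("strip",543,150)]: print(n,np.round(ray(im,(x+.5)/3.2-.5+175,(y+.5)/3.2-.5+100,69),1))
print(robot.get_obs()["tool_pos"])
E
```

```text
TL [698.7  56.5  22. ]
TR [700.2  -4.4  22. ]
BR [549.8  -6.8  22. ]
BL [549.1  53.6  22. ]
w1 [647.1  24.6  22. ]
w2 [599.3  24.   22. ]
doorTR [708.2  73.7  69. ]
doorBR [537.9  70.4  69. ]
strip [628.7 -24.3  69. ]
[524.96505838 281.47711923  41.04463222]
```

{"fn": "move_arm", "kwargs": {"hand": [255,255,255,255,255,255,255,255,255,255,255,255,255,255,255,255,255,255,255], "translation": [[0,-0.02,0],[0,-0.05,0],[0,-0.085,0],[0,-0.12,0],[0.005,-0.12,-0.025],[0.012,-0.12,-0.06],[0.019,-0.12,-0.095],[0.026,-0.12,-0.13],[0.033,-0.12,-0.165],[0.04,-0.12,-0.2],[0.047,-0.12,-0.235],[0.051,-0.12,-0.25],[0.051,-0.12,-0.258],[0.051,-0.1,-0.258],[0.051,-0.08,-0.258],[0.051,-0.06,-0.258],[0.051,-0.05,-0.258],[0.051,-0.05,-0.258],[0.051,-0.05,-0.258]], "dr": [[0,0,0],[0,0,0],[0,0,0],[0,0,0],[0,0,0],[0,0,0],[0,0,0],[0,0,0],[0,0,0],[0,0,0],[0,0,0],[0,0,0],[0,0,0],[0,0,0],[0,0,0],[0,0,0],[0,0,0],[0,0,0],[0,0,0]]}}

```text
t: 8.4
tool_pos: [575.8, 23.8, 90.9]
eef_rot: [[1.0, -0.001, -0.001], [0.001, 0.0, 1.0], [-0.001, -1.0, 0.0]]
contact_force: [-0.5, 0.0, -2.0]
width: 0.169
```

```bash
python3 - <<'E'
from h import *
w=grab("wrist"); s=grab("scene"); crop(s,200,170,180,130,2.2,"s3.png"); crop(w,120,100,400,260,1,"w3.png")
a=cv2.imread("pics/s3.png");b=cv2.imread("pics/w3.png")
c=np.zeros((286,800,3),np.uint8);c[:,:396]=a;c[:260,400:]=b;cv2.imwrite("pics/sw3.png",c)
t=grab("top"); cv2.imwrite("pics/t3.png",t["frame"][:,:,::-1])
o=robot.get_obs();print(o["tool_pos"],o["width"],o["contact_force"])
for z in (0,8):print([proj(w,(576,24.+0,91-41+z))-[120,100]])
E
```

```text
[576.44349958  23.47056988  91.95158639] 0.16486131826991196 [-0.10260318  0.13190401 -2.54939689]
[array([203.20297277, 121.50940032])]
[array([203.29559288, 125.85446153])]
```

View pics/sw3.png

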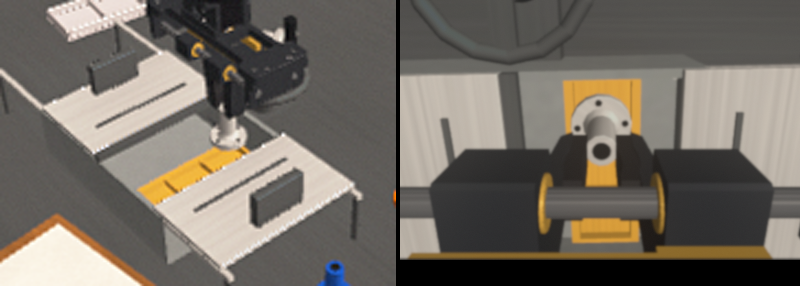

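{"fn": "move_arm", "kwargs": {"hand": [255,255,255,255,255,255,255,255,255,255,255], "translation": [[0,0.01,0.0003],[0,0.02,0.0003],[0,0.025,0.0003],[0,0.028,0.0003],[0,0.03,0.0003],[0,0.032,0.0003],[0,0.034,0.0003],[0,0.036,0.0003],[0,0.036,0.0003],[0,0.036,0.0003],[0,0.036,0.0003]], "dr": [[0,0,0],[0,0,0],[0,0,0],[0,0,0],[0,0,0],[0,0,0],[0,0,0],[0,0,0],[0,0,0],[0,0,0],[0,0,0]]}}

```text
t: 9.47
tool_pos: [576.1, 23.4, 55.1]
eef_rot: [[1.0, 0.001, -0.0], [0.0, -0.0, 1.0], [0.001, -1.0, -0.0]]
contact_force: [-0.2, -1.7, 1.0]
width: 0.168
```

{"fn": "move_arm", "kwargs": {"hand": [140,140,140,140,100,100,100,100,100,100,100,100,100,100,100,100,100,100,100], "translation": [[0,0,0],[0,0,0],[0,-0.03,0],[0,-0.07,0],[0,-0.105,0],[-0.015,-0.105,0.033],[-0.03,-0.105,0.067],[-0.045,-0.105,0.1],[-0.06,-0.105,0.133],[-0.075,-0.105,0.167],[-0.09,-0.105,0.2],[-0.105,-0.1,0.233],[-0.122,-0.085,0.265],[-0.122,-0.085,0.271],[-0.122,-0.085,0.271],[-0.122,-0.085,0.271],[-0.122,-0.085,0.271],[-0.122,-0.085,0.271],[-0.122,-0.085,0.271]], "dr": [[0,0,0],[0,0,0],[0,0,0],[0,0,0],[0,0,0],[0,0,0],[0,0,0],[0,0,0],[0,0,0],[0,0,0],[0,0,0],[0,0,0],[0,0,0],[0,0,0],[0,0,0],[0,0,0],[0,0,0],[0,0,0],[0,0,0]]}}

```text
t: 11.05
tool_pos: [454.5, 293.7, 140.0]
eef_rot: [[1.0, 0.001, 0.001], [-0.001, 0.0, 1.0], [0.001, -1.0, 0.0]]
contact_force: [-0.0, 0.2, 0.4]
width: 0.608
```

```bash
python3 - <<'E'
from h import *
w=grab("wrist");t=grab("top"); c=np.zeros((400,800,3),np.uint8)
crop(w,160,60,320,260,1.25,"a.png"); crop(t,245,100,125,125,3.2,"b.png")
c[:325,:400]=cv2.imread("pics/a.png");c[:,400:]=cv2.imread("pics/b.png");cv2.imwrite("pics/wt4.png",c)
print(robot.get_obs()["tool_pos"])
for z in (8,45): print((proj(w,(453.9,294.4,z))-[160,60])*1.25)
for p in [(576,23.7,22),(576,23.7,59)]: print((proj(t,p)-[245,100])*3.2+[400,0])
E
```

```text
[454.30347259 293.94522653 139.95764423]
[203.82208219 159.42216123]
[204.20662063 172.62155725]
[652.9435605  225.79372003]
[652.6322512  220.12152594]
```

View pics/wt4.png

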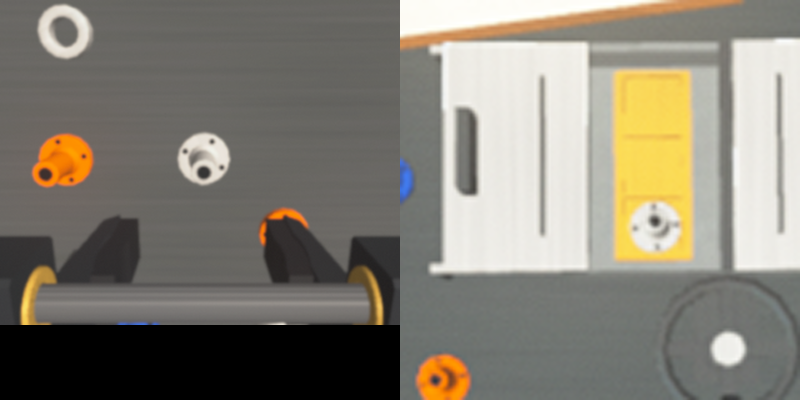

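{"fn": "move_arm", "kwargs": {"hand": [100,100,100,100,100,100,255,255,255,255,255,255,255,255], "translation": [[-0.0002,0.03,0.0004],[-0.0002,0.06,0.0004],[-0.0002,0.085,0.0004],[-0.0002,0.099,0.0004],[-0.0002,0.099,0.0004],[-0.0002,0.099,0.0004],[-0.0002,0.099,0.0004],[-0.0002,0.099,0.0004],[-0.0002,0.099,0.0004],[-0.0002,0.099,0.0004],[-0.0002,0.099,0.0004],[-0.0002,0.099,0.0004],[-0.0002,0.099,0.0004],[-0.0002,0.099,0.0004]], "dr": [[0,0,0],[0,0,0],[0,0,0],[0,0,0],[0,0,0],[0,0,0],[0,0,0],[0,0,0],[0,0,0],[0,0,0],[0,0,0],[0,0,0],[0,0,0],[0,0,0]]}}

```text
t: 12.32
tool_pos: [453.7, 295.0, 41.0]
eef_rot: [[1.0, 0.0, -0.0], [0.0, 0.0, 1.0], [0.0, -1.0, 0.0]]
contact_force: [-0.3, -0.6, 3.6]
width: 0.173
```

{"fn": "move_arm", "kwargs": {"hand": [255,255,255,255,255,255,255,255,255,255,255,255,255,255,255,255,255,255,255], "translation": [[0,-0.02,0],[0,-0.05,0],[0,-0.085,0],[0,-0.12,0],[0.02,-0.12,-0.025],[0.044,-0.12,-0.054],[0.068,-0.12,-0.084],[0.092,-0.12,-0.114],[0.116,-0.12,-0.143],[0.14,-0.12,-0.173],[0.164,-0.12,-0.202],[0.188,-0.12,-0.232],[0.206,-0.12,-0.254],[0.218,-0.12,-0.269],[0.218,-0.1,-0.269],[0.218,-0.08,-0.269],[0.218,-0.06,-0.269],[0.218,-0.05,-0.269],[0.218,-0.05,-0.269]], "dr": [[0,0,0],[0,0,0],[0,0,0],[0,0,0],[0,0,0],[0,0,0],[0,0,0],[0,0,0],[0,0,0],[0,0,0],[0,0,0],[0,0,0],[0,0,0],[0,0,0],[0,0,0],[0,0,0],[0,0,0],[0,0,0],[0,0,0]]}}

```text
t: 13.9
tool_pos: [670.4, 26.2, 87.8]
eef_rot: [[1.0, -0.005, -0.0], [0.0, 0.001, 1.0], [-0.005, -1.0, 0.001]]
contact_force: [-0.4, -0.1, -1.8]
width: 0.172
```

```bash
python3 - <<'E'
from h import *
w=grab("wrist");crop(w,120,60,400,300,1.5,"w5.png")
o=robot.get_obs();print(o["tool_pos"],o["width"],o["contact_force"])
for p in [(672,25.6,58),(550,23,22),(599.5,24,22),(576,23.7,59)]: print((proj(w,p)-[120,60])*1.5)
E
```

```text
[671.24513311  26.15925949  89.79516462] 0.16994818273939938 [-4.72605648e-05 -5.02976784e-01 -1.07278234e+00]
[303.03795594 254.98318164]
[296.65807556 -43.87354396]
[299.23452798  77.0398055 ]
[297.88223271   8.29910625]
```

View pics/w5.png

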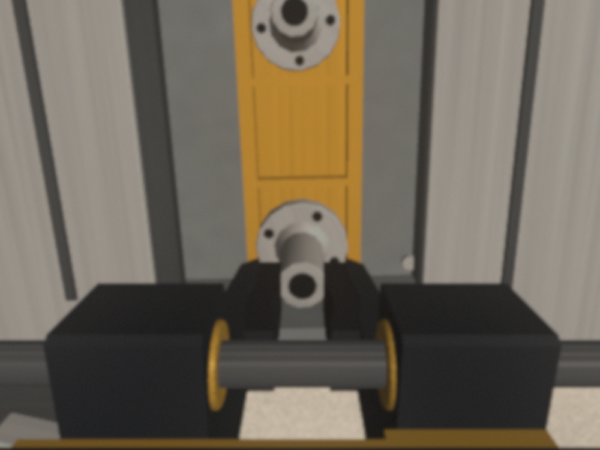

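```bash
python3 - <<'E'
from h import *
w=grab("wrist");crop(w,200,150,240,130,3.3,"w6.png")
o=robot.get_obs();print(o["tool_pos"],o["eef_rot"][0])
x,y,z=o["tool_pos"]; b=z-41
a=np.linspace(0,2*np.pi,60)
for h,r in ((0,20),(8,20),(45,9)):
    P=np.array([(proj(w,(x+r*np.cos(t),y+r*np.sin(t),b+h))-[200,150])*3.3 for t in a]); print(h,P.min(0).round(),P.max(0).round())
for xx in (603,599.5,650,647.5,644):print(xx,(proj(w,(xx,25,22))-[200,150])*3.3)
E
```

```text
[671.90134716  26.1065583   91.15952695] [ 9.99999921e-01  1.85430666e-04 -3.52309003e-04]
0 [306. 145.] [505. 332.]
8 [302. 156.] [509. 350.]
45 [350. 289.] [464. 393.]
603 [ 399.53881844 -115.24950673]
599.5 [ 399.5313477 -132.6592383]
650 [399.63287842 103.94696739]
647.5 [399.62815125  92.93080391]
644 [399.62148376  77.39295598]
```

View pics/w6.png

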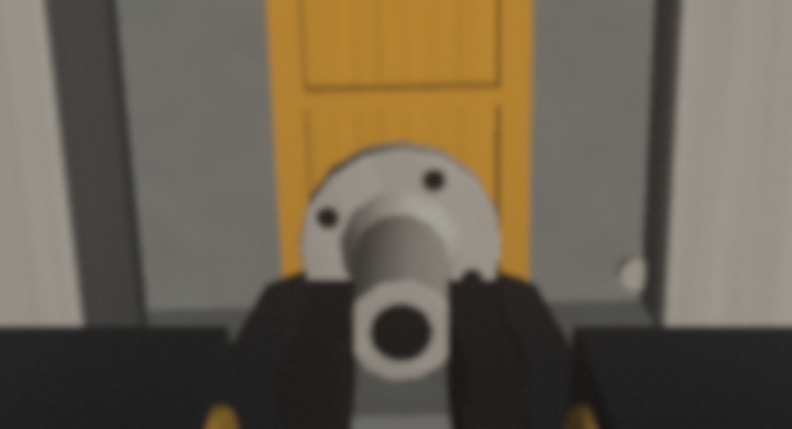

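{"fn": "move_arm", "kwargs": {"hand": [255,255,255,255,255,255,255,255,255,255,255], "translation": [[0.0005,0.01,0],[0.0005,0.02,0],[0.0005,0.025,0],[0.0005,0.028,0],[0.0005,0.03,0],[0.0005,0.032,0],[0.0005,0.034,0],[0.0005,0.036,0],[0.0005,0.036,0],[0.0005,0.036,0],[0.0005,0.036,0]], "dr": [[0,0,0],[0,0,0],[0,0,0],[0,0,0],[0,0,0],[0,0,0],[0,0,0],[0,0,0],[0,0,0],[0,0,0],[0,0,0]]}}

```text
t: 14.92
tool_pos: [672.4, 25.9, 55.1]
eef_rot: [[1.0, 0.001, -0.0], [0.0, -0.0, 1.0], [0.001, -1.0, -0.0]]
contact_force: [-0.4, -0.9, 1.3]
width: 0.168
```

{"fn": "move_arm", "kwargs": {"hand": [140,140,140,140,140,0,0,0,0,0,0,0,0,0,0,0], "translation": [[0,0,0],[0,0,0],[0,-0.03,0],[0,-0.07,0],[0,-0.105,0],[-0.013,-0.105,0.034],[-0.026,-0.105,0.068],[-0.039,-0.105,0.102],[-0.052,-0.105,0.136],[-0.052,-0.105,0.136],[-0.052,-0.105,0.136],[-0.052,-0.105,0.136],[-0.052,-0.105,0.136],[-0.052,-0.105,0.136],[-0.052,-0.105,0.136],[-0.052,-0.105,0.136]], "dr": [[0,0,0],[0,0,0],[0,0,0],[0,0,0],[0,0,0],[0,0,0],[0,0,0],[0,0,0],[0,0,0],[0,0,0],[0,0,0],[0,0,0],[0,0,0],[0,0,0],[0,0,0],[0,0,0]]}}

```text
t: 16.25
tool_pos: [620.4, 161.3, 159.6]
eef_rot: [[1.0, -0.0, 0.001], [-0.001, -0.0, 1.0], [-0.0, -1.0, -0.0]]
contact_force: [0.9, 1.0, 0.4]
width: 0.999
```

```bash
python3 - <<'E'
from h import *
w=grab("wrist");t=grab("top"); c=np.zeros((480,800,3),np.uint8)
crop(w,0,100,320,200,1.25,"a.png"); crop(t,245,100,125,150,3.2,"b.png")
c[:250,:400]=cv2.imread("pics/a.png");c[:,400:]=cv2.imread("pics/b.png");cv2.imwrite("pics/wt7.png",c)
print(robot.get_obs()["tool_pos"])
for p in [(576,23.7,22),(672,25.6,22)]: print((proj(t,p)-[245,100])*3.2+[400,0])
E
```

```text
[620.31326826 161.59749134 159.68533628]
[652.9435605  225.79372003]
[652.06373814 103.27016549]
```

View pics/wt7.png

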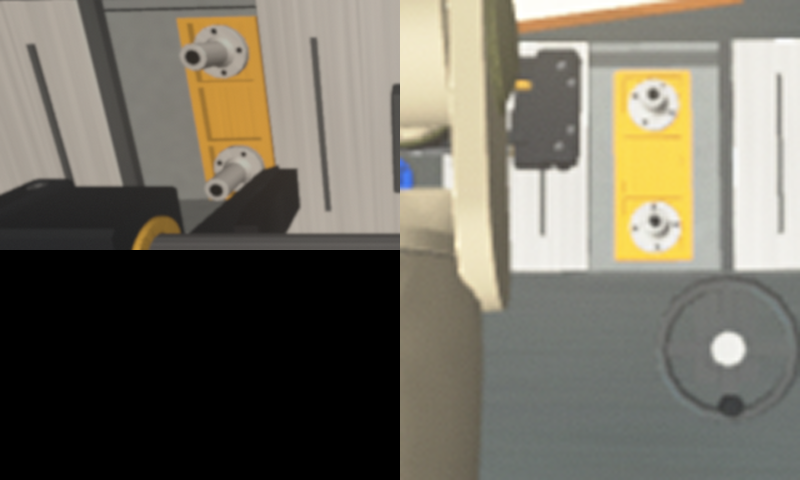

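{"fn": "move_arm", "kwargs": {"hand": [0,0,0,0,255,255,255,255,255,255,255,255,255,255], "translation": [[0,0.02,0],[0,0.045,0],[0,0.061,0],[0,0.061,0],[0,0.061,0],[0,0.061,0],[0,0.061,0],[0,0.061,0],[0,0.061,0],[0,0.061,0],[0,0.061,0],[0,0.061,0],[0,0.061,0],[0,0.061,0]], "dr": [[0,0,0],[0,0,0],[0,0,0],[0,0,0],[0,0,0],[0,0,0],[0,0,0],[0,0,0],[0,0,0],[0,0,0],[0,0,0],[0,0,0],[0,0,0],[0,0,0]], "newtons": 20}}

```text
t: 17.52
tool_pos: [620.1, 162.0, 98.7]
eef_rot: [[1.0, -0.0, -0.0], [0.0, -0.0, 1.0], [-0.0, -1.0, -0.0]]
contact_force: [0.4, 0.5, 0.1]
width: 0.266
```

{"fn": "move_arm", "kwargs": {"hand": [255,255,255,255,255,255,255,255,255,255,255,255,255,255], "translation": [[0,0,-0.006],[0,0,-0.016],[0.0005,0,-0.03],[0.001,0,-0.045],[0.001,0,-0.06],[0.0015,0,-0.075],[0.0015,0,-0.086],[0.002,0,-0.094],[0.002,0,-0.098],[0.002,0,-0.1],[0.002,0,-0.101],[0.002,0,-0.101],[0.002,0,-0.101],[0.002,0,-0.101]], "dr": [[0,0,0],[0,0,0],[0,0,0],[0,0,0],[0,0,0],[0,0,0],[0,0,0],[0,0,0],[0,0,0],[0,0,0],[0,0,0],[0,0,0],[0,0,0],[0,0,0]]}}

```text
t: 18.68
tool_pos: [622.1, 64.6, 98.8]
eef_rot: [[1.0, 0.001, -0.002], [0.002, 0.006, 1.0], [0.001, -1.0, 0.006]]
contact_force: [2.5, 19.7, -0.5]
width: 0.131
```

{"fn": "move_arm", "kwargs": {"hand": [0,0,0,0,0,0,0,0,0,0,0,0,0,0,0,0], "translation": [[0,0,0],[0,0,0],[0,0,0],[0,-0.03,0],[0,-0.06,0],[0,-0.09,0],[-0.03,-0.09,-0.016],[-0.065,-0.09,-0.033],[-0.1,-0.09,-0.05],[-0.135,-0.09,-0.07],[-0.17,-0.09,-0.088],[-0.183,-0.09,-0.094],[-0.183,-0.09,-0.094],[-0.183,-0.09,-0.094],[-0.183,-0.09,-0.094],[-0.183,-0.09,-0.094]], "dr": [[0,0,0],[0,0,0],[0,0,0],[0,0,0],[0,0,0],[0,0,0],[0,0,0],[0,0,0],[0,0,0],[0,0,0],[0,0,0],[0,0,0],[0,0,0],[0,0,0],[0,0,0],[0,0,0]]}}

```text
t: 20.02
tool_pos: [440.2, -32.8, 188.7]
eef_rot: [[1.0, 0.0, -0.001], [0.001, -0.0, 1.0], [0.0, -1.0, -0.0]]
contact_force: [0.5, -0.5, -0.6]
width: 1.0
```

```bash
python3 - <<'E'
from h import *
t=grab("top"); w=grab("wrist"); c=np.zeros((560,800,3),np.uint8)
crop(t,280,105,130,55,6,"a.png"); crop(w,220,60,200,130,1.75,"b.png")
c[:330,:780]=cv2.imread("pics/a.png");c[330:557,:350]=cv2.imread("pics/b.png");
s=grab("scene");crop(s,210,180,150,76,3,"d.png");c[330:558,350:800]=cv2.imread("pics/d.png");cv2.imwrite("pics/tw8.png",c)
print(robot.get_obs()["tool_pos"])
g=cv2.cvtColor(t["frame"],cv2.COLOR_RGB2GRAY)
for r in (122,150,175): print(g[r,284:292],g[r,328:352],g[r,393:400])
for p in [(441,-32,124),(439,-33,124),(439,-33,69)]: print((proj(w,p)-[220,60])*1.75+[0,330])
E
```

```text
Traceback (most recent call last):
ValueError: could not broadcast input array from shape (228,350,3) into shape (227,350,3)
```

```bash
python3 - <<'E'
from h import *
t=grab("top"); w=grab("wrist"); c=np.zeros((560,800,3),np.uint8)
crop(t,280,105,130,55,6,"a.png"); crop(w,220,60,200,130,1.75,"b.png")
c[:330,:780]=cv2.imread("pics/a.png");c[330:558,:350]=cv2.imread("pics/b.png");
s=grab("scene");crop(s,210,180,150,76,3,"d.png");c[330:558,350:800]=cv2.imread("pics/d.png");cv2.imwrite("pics/tw8.png",c)
print(robot.get_obs()["tool_pos"])
g=cv2.cvtColor(t["frame"],cv2.COLOR_RGB2GRAY)
for r in (122,150,175): print(g[r,284:304],g[r,328:352],g[r,390:400])
for p in [(441,-32,124),(439,-33,124),(439,-33,69)]: print((proj(w,p)-[220,60])*1.75+[0,330])
E
```

```text
[439.51578767 -32.76280396 188.55657156]
[129 130 129 129 131 129 129 129 130 130 128 130 151 175 193 224 237 236
 234 234] [235 235 236 237 237 238 238 237 235 235 236 237 237 237 235 222 166 123
 121 121 159 217 236 236] [236 234 233 229 204 180 150 115 112 114]
[120 118 118 118 120 119 120 121 120 119 119 120 139 171 198 224 235 236
 235 221] [234 196 160 214 234 234 235 233 232 232 233 233 232 231 234 240 215 132
 120 121 141 226 245 237] [120 192 232 233 201 168 164 134 115 114]
[115 116 115 117 116 116 117 116 117 118 118 118 137 167 186 221 238 238
 237 237] [236 237 237 238 234 235 236 236 233 233 235 234 233 232 235 238 204 121
 118 120 128 197 238 239] [231 229 230 233 225 199 175 145 116 115]
[181.40197628 595.7426008 ]
[179.0571029  591.26518002]
[178.57989202 558.90453745]
```

View pics/tw8.png

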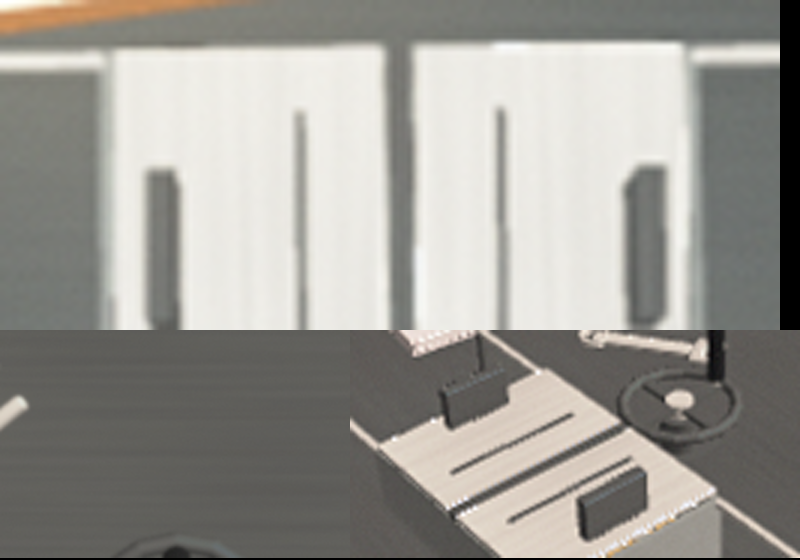

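{"fn": "move_arm", "kwargs": {"hand": [0,0,0,0,255,255,255,255,255,255,255,255,255,255,255,255,255,255], "translation": [[-0.0005,0.03,0],[-0.0005,0.055,0],[-0.0005,0.0775,0],[-0.0005,0.0775,0],[-0.0005,0.0775,0],[-0.0005,0.0775,0],[-0.0005,0.0775,0],[-0.0005,0.0775,0],[-0.0005,0.0775,0],[-0.0005,0.0775,0],[-0.0005,0.0775,0],[-0.0005,0.0775,0],[-0.0005,0.0775,0],[-0.0005,0.0775,0],[-0.0005,0.0775,0],[-0.0005,0.0775,0],[-0.0005,0.0775,0],[-0.0005,0.0775,0]], "dr": [[0,0,0],[0,0,0],[0,0,0],[0,0,0],[0,0,0],[0,0,0],[0,0,0],[0,0,0],[0,0,0],[0,0,0],[0,0,0],[0,0,0],[0,0,0],[0,0,0],[0,0,0],[0,0,0],[0,0,0],[0,0,0]]}}

```text
t: 21.77
tool_pos: [438.7, -33.0, 111.2]
eef_rot: [[1.0, -0.0, -0.0], [0.0, 0.0, 1.0], [-0.0, -1.0, 0.0]]
contact_force: [-1.0, -0.0, 0.1]
width: 0.169
```

{"fn": "move_arm", "kwargs": {"hand": [255,255,255,255,255,255,255,255,255,255], "translation": [[0.0021,0,0.013],[0.008,0,0.0247],[0.0173,0,0.034],[0.029,0,0.0399],[0.042,0,0.042],[0.055,0,0.0399],[0.0667,0,0.034],[0.076,0,0.0247],[0.0819,0,0.013],[0.084,0,0]], "dr": [[0,0,0],[0,0,0],[0,0,0],[0,0,0],[0,0,0],[0,0,0],[0,0,0],[0,0,0],[0,0,0],[0,0,0]]}}

```text
t: 22.6
tool_pos: [523.0, -33.5, 111.2]
eef_rot: [[1.0, -0.0, -0.001], [0.001, 0.0, 1.0], [-0.0, -1.0, 0.0]]
contact_force: [-4.1, 0.6, 2.4]
width: 0.172
```

{"fn": "move_arm", "kwargs": {"hand": [255,255,255,255,255,255,255,255,255,255], "translation": [[-0.0021,0,-0.013],[-0.008,0,-0.0247],[-0.0173,0,-0.034],[-0.029,0,-0.0399],[-0.042,0,-0.042],[-0.055,0,-0.0399],[-0.0667,0,-0.034],[-0.076,0,-0.0247],[-0.0819,0,-0.013],[-0.084,0,0]], "dr": [[0,0,0],[0,0,0],[0,0,0],[0,0,0],[0,0,0],[0,0,0],[0,0,0],[0,0,0],[0,0,0],[0,0,0]]}}

```text
t: 23.43
tool_pos: [438.4, -33.5, 111.3]
eef_rot: [[1.0, 0.002, 0.001], [-0.001, -0.001, 1.0], [0.002, -1.0, -0.001]]
contact_force: [4.7, -0.8, -4.3]
width: 0.173
```

{"fn": "move_arm", "kwargs": {"hand": [255,255,255,255,255,255,255,255,255,255,255,255,255,255,255,255,255,255,255,255], "translation": [[0.0021,0,0.013],[0.008,0,0.0247],[0.0173,0,0.034],[0.029,0,0.0399],[0.042,0,0.042],[0.055,0,0.0399],[0.0667,0,0.034],[0.076,0,0.0247],[0.0819,0,0.013],[0.084,0,0],[0.0819,0,-0.013],[0.076,0,-0.0247],[0.0667,0,-0.034],[0.055,0,-0.0399],[0.042,0,-0.042],[0.029,0,-0.0399],[0.0173,0,-0.034],[0.008,0,-0.0247],[0.0021,0,-0.013],[0,0,-0.004]], "dr": [[0,0,0],[0,0,0],[0,0,0],[0,0,0],[0,0,0],[0,0,0],[0,0,0],[0,0,0],[0,0,0],[0,0,0],[0,0,0],[0,0,0],[0,0,0],[0,0,0],[0,0,0],[0,0,0],[0,0,0],[0,0,0],[0,0,0],[0,0,0]]}}

```text
t: 25.1
tool_pos: [438.6, -37.5, 111.3]
eef_rot: [[1.0, 0.003, 0.001], [-0.001, -0.001, 1.0], [0.003, -1.0, -0.001]]
contact_force: [6.1, -0.2, -6.5]
width: 0.171
```

{"fn": "move_arm", "kwargs": {"hand": [255,255,255,255,255,255,255], "translation": [[0,0,0.002],[0,0,0.004],[0,0,0.006],[0,0,0.007],[0,0,0.007],[0,0,0.007],[0,0,0.007]], "dr": [[0,0,0],[0,0,0],[0,0,0],[0,0,0],[0,0,0],[0,0,0],[0,0,0]]}}

```text
t: 25.68
tool_pos: [438.7, -32.0, 111.3]
eef_rot: [[1.0, 0.0, -0.0], [0.0, -0.003, 1.0], [0.0, -1.0, -0.003]]
contact_force: [0.5, -9.9, -2.3]
width: 0.174
```

{"fn": "move_arm", "kwargs": {"hand": [0,0,0,0,0,0,0,0,0,0,0,0,0,0,0,0], "translation": [[0,0,-0.003],[0,0,-0.003],[0,0,-0.003],[0,-0.03,-0.003],[0,-0.06,-0.003],[0,-0.08,-0.003],[0.03,-0.08,-0.015],[0.065,-0.08,-0.03],[0.1,-0.08,-0.05],[0.135,-0.07,-0.065],[0.17,-0.06,-0.08],[0.186,-0.05,-0.0915],[0.186,-0.05,-0.0915],[0.186,-0.05,-0.0915],[0.186,-0.05,-0.0915],[0.186,-0.05,-0.0915]], "dr": [[0,0,0],[0,0,0],[0,0,0],[0,0,0],[0,0,0],[0,0,0],[0,0,0],[0,0,0],[0,0,0],[0,0,0],[0,0,0],[0,0,0],[0,0,0],[0,0,0],[0,0,0],[0,0,0]]}}

```text
t: 27.02
tool_pos: [624.2, -120.9, 162.2]
eef_rot: [[1.0, 0.001, -0.001], [0.001, -0.0, 1.0], [0.001, -1.0, -0.0]]
contact_force: [-0.3, -0.1, 0.2]
width: 1.002
```

```bash
python3 - <<'E'
from h import *
w=grab("wrist"); print(robot.get_obs()["tool_pos"])
g=cv2.cvtColor(w["frame"],cv2.COLOR_RGB2GRAY)
for p in [(625,-121.6,107),(595,-121.6,107),(625,-127.6,107),(625,-115.6,107)]: print(proj(w,p))
for r in (190,210,235): print(g[r,290:350])
E
```

```text
[ 624.23572918 -120.91023523  162.27529437]
[321.78832412 215.40506332]
[321.81270038 174.04033983]
[313.37915573 215.40669634]
[330.19737913 215.40343033]
[128 128 128 128 131 147 162 169 169 169 168 167 166 165 164 166 166 161
 140 107  78  75  77  78  80  79  81  81  83  82  83  84  85  85  93 113
 140 160 167 168 168 168 168 169 168 169 167 168 169 169 170 168 166 165
 166 167 166 167 167 167]
[120 125 125 126 126 132 148 163 169 169 168 167 167 166 166 167 168 168
 160 136  97  75  74  77  79  80  80  81  81  82  83  83  83  83  86 101
 133 158 167 169 169 169 168 167 167 166 166 168 169 170 170 167 166 165
 165 166 166 166 165 167]
[102 117 125 126 126 125 130 148 165 170 169 168 168 168 169 170 170 171
 170 162 136  97  75  75  78  79  79  80  81  81  82  83  83  83  85  95
 118 146 163 169 170 170 169 168 167 167 167 168 171 170 171 168 167 165
 164 165 166 166 166 167]
```

{"fn": "move_arm", "kwargs": {"hand": [0,0,0,0,255,255,255,255,255,255,255,255,255,255,255,255,255,255], "translation": [[0,0.02,-0.003],[0,0.045,-0.003],[0,0.0635,-0.003],[0,0.0635,-0.003],[0,0.0635,-0.003],[0,0.0635,-0.003],[0,0.0635,-0.003],[0,0.0635,-0.003],[0,0.0635,-0.003],[0,0.0635,-0.003],[0,0.0635,-0.003],[0,0.0635,-0.003],[0,0.0635,-0.003],[0,0.0635,-0.003],[0,0.0635,-0.003],[0,0.0635,-0.003],[0,0.0635,-0.003],[0,0.0635,-0.003]], "dr": [[0,0,0],[0,0,0],[0,0,0],[0,0,0],[0,0,0],[0,0,0],[0,0,0],[0,0,0],[0,0,0],[0,0,0],[0,0,0],[0,0,0],[0,0,0],[0,0,0],[0,0,0],[0,0,0],[0,0,0],[0,0,0]]}}

```text
t: 28.57
tool_pos: [624.8, -124.4, 97.7]
eef_rot: [[1.0, 0.0, -0.0], [0.0, 0.0, 1.0], [0.0, -1.0, 0.0]]
contact_force: [0.7, 0.7, -0.5]
width: 0.133
```

{"fn": "move_arm", "kwargs": {"hand": [255,255,255,255,255,255,255,255,255,255,255,255,255,255], "translation": [[0,0,-0.006],[0,0,-0.016],[0.0005,0,-0.03],[0.001,0,-0.045],[0.001,0,-0.06],[0.0015,0,-0.075],[0.0015,0,-0.086],[0.002,0,-0.094],[0.002,0,-0.098],[0.002,0,-0.1],[0.002,0,-0.1],[0.002,0,-0.1],[0.002,0,-0.1],[0.002,0,-0.1]], "dr": [[0,0,0],[0,0,0],[0,0,0],[0,0,0],[0,0,0],[0,0,0],[0,0,0],[0,0,0],[0,0,0],[0,0,0],[0,0,0],[0,0,0],[0,0,0],[0,0,0]]}}

```text
t: 29.73
tool_pos: [626.9, -223.3, 97.7]
eef_rot: [[1.0, -0.0, -0.001], [0.001, 0.002, 1.0], [-0.0, -1.0, 0.002]]
contact_force: [4.1, 8.1, -0.2]
width: 0.128
```

{"fn": "move_arm", "kwargs": {"hand": [0,0,0,0,0,100,100,100,100,100,100,100,100,100,100,100,100], "translation": [[0,0,0],[0,0,0],[0,0,0],[0,-0.03,0],[0,-0.062,0],[0.012,-0.062,0.035],[0.024,-0.062,0.07],[0.036,-0.062,0.105],[0.048,-0.05,0.135],[0.048,-0.042,0.139],[0.048,-0.042,0.139],[0.048,-0.042,0.139],[0.048,-0.042,0.139],[0.048,-0.042,0.139],[0.048,-0.042,0.139],[0.048,-0.042,0.139],[0.048,-0.042,0.139]], "dr": [[0,0,0],[0,0,0],[0,0,0],[0,0,0],[0,0,0],[0,0,0],[0,0,0],[0,0,0],[0,0,0],[0,0,0],[0,0,0],[0,0,0],[0,0,0],[0,0,0],[0,0,0],[0,0,0],[0,0,0]]}}

```text
t: 31.15
tool_pos: [674.7, -86.0, 140.0]
eef_rot: [[1.0, 0.0, 0.001], [-0.001, -0.0, 1.0], [0.0, -1.0, -0.0]]
contact_force: [0.1, 0.2, 0.2]
width: 0.611
```

```bash
python3 - <<'E'
from h import *
w=grab("wrist");crop(w,160,30,320,240,2.4,"w9.png")
o=robot.get_obs();print(o["tool_pos"],o["width"])
for p in [(674.7,-84.4,22),(674.7,-84.4,59),(578.6,-86.5,22),(578.6,-86.5,59)]: print((proj(w,p)-[160,30])*2.4)
E
```

```text
[674.68531036 -85.85050623 139.94072537] 0.6088903908924608
[394.06390409 388.6961443 ]
[395.21747333 417.02088914]
[388.41741082 118.94663151]
[388.76414799 105.39474231]
```

View pics/w9.png

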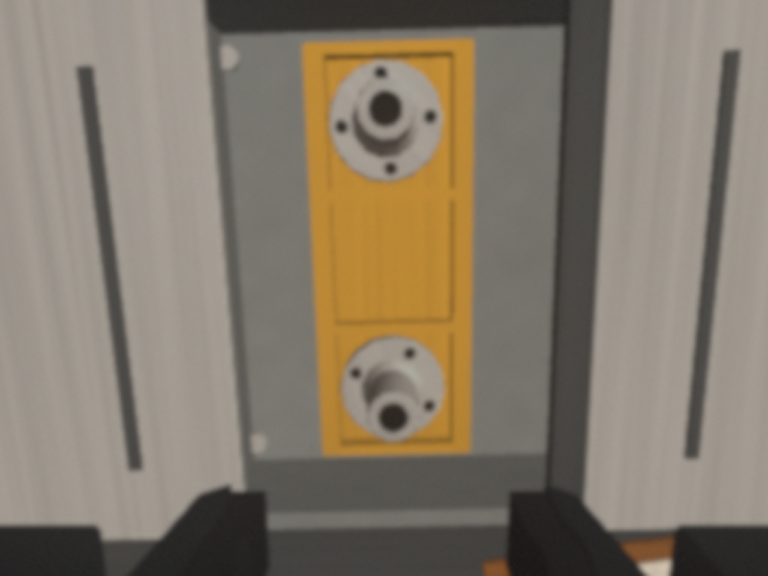

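{"fn": "move_arm", "kwargs": {"hand": [100,100,100,100,100,255,255,255,255,255,255,255,255,255,255], "translation": [[0,0.03,0],[0,0.06,0],[0,0.075,0],[0,0.085,0],[0,0.085,0],[0,0.085,0],[0,0.085,0],[0,0.085,0],[0,0.085,0],[0,0.085,0],[0,0.085,0],[0,0.085,0],[0,0.085,0],[0,0.085,0],[0,0.085,0]], "dr": [[0,0,0],[0,0,0],[0,0,0],[0,0,0],[0,0,0],[0,0,0],[0,0,0],[0,0,0],[0,0,0],[0,0,0],[0,0,0],[0,0,0],[0,0,0],[0,0,0],[0,0,0]], "newtons": 25}}

```text
t: 32.45
tool_pos: [674.9, -85.3, 55.2]
eef_rot: [[1.0, 0.001, -0.0], [0.0, 0.0, 1.0], [0.001, -1.0, 0.0]]
contact_force: [0.3, 1.5, 4.7]
width: 0.173
```

{"fn": "move_arm", "kwargs": {"hand": [255,255,255,255,255,255,255,255,255,255,255,255,255,255,255,255,255,255], "translation": [[0,-0.02,0],[0,-0.05,0],[0,-0.085,0],[0,-0.12,0],[-0.013,-0.12,-0.028],[-0.026,-0.12,-0.056],[-0.04,-0.12,-0.085],[-0.053,-0.12,-0.113],[-0.067,-0.12,-0.141],[-0.08,-0.12,-0.17],[-0.093,-0.12,-0.198],[-0.107,-0.12,-0.226],[-0.12,-0.12,-0.255],[-0.128,-0.12,-0.272],[-0.133,-0.11,-0.282],[-0.133,-0.1,-0.282],[-0.133,-0.1,-0.282],[-0.133,-0.1,-0.282]], "dr": [[0,0,0],[0,0,0],[0,0,0],[0,0,0],[0,0,0],[0,0,0],[0,0,0],[0,0,0],[0,0,0],[0,0,0],[0,0,0],[0,0,0],[0,0,0],[0,0,0],[0,0,0],[0,0,0],[0,0,0],[0,0,0]]}}

```text
t: 33.95
tool_pos: [542.0, -365.9, 153.3]
eef_rot: [[1.0, -0.002, -0.001], [0.001, 0.002, 1.0], [-0.002, -1.0, 0.002]]
contact_force: [0.2, 0.2, -2.0]
width: 0.17
```

{"fn": "move_arm", "kwargs": {"hand": [255,255,255,255,255,255,255,255,255,140,140,140,140,140,140], "translation": [[0,0.03,0],[0,0.06,0],[0,0.085,0],[0,0.095,0],[0,0.103,0],[0,0.107,0],[0,0.1095,0],[0,0.1095,0],[0,0.1095,0],[0,0.1095,0],[0,0.1095,0],[0,0.1095,0],[0,0.08,0],[0,0.04,0],[0,-0.01,0]], "dr": [[0,0,0],[0,0,0],[0,0,0],[0,0,0],[0,0,0],[0,0,0],[0,0,0],[0,0,0],[0,0,0],[0,0,0],[0,0,0],[0,0,0],[0,0,0],[0,0,0],[0,0,0]]}}

```text
t: 35.2
tool_pos: [541.3, -367.1, 157.3]
eef_rot: [[1.0, -0.002, -0.0], [0.0, 0.002, 1.0], [-0.002, -1.0, 0.002]]
contact_force: [0.2, -0.4, -0.3]
width: 0.449
```

{"fn": "move_arm", "kwargs": {"hand": [100,100,100,100,100,100,100,100,100,100,100,100,100,100,100], "translation": [[0,0,0.02],[0.004,0,0.05],[0.008,0,0.085],[0.012,0,0.12],[0.017,0,0.155],[0.022,0,0.19],[0.027,0,0.225],[0.032,0,0.255],[0.037,0,0.275],[0.037,0.02,0.28],[0.037,0.025,0.28],[0.037,0.025,0.28],[0.037,0.025,0.28],[0.037,0.025,0.28],[0.037,0.025,0.28]], "dr": [[0,0,0],[0,0,0],[0,0,0],[0,0,0],[0,0,0],[0,0,0],[0,0,0],[0,0,0],[0,0,0],[0,0,0],[0,0,0],[0,0,0],[0,0,0],[0,0,0],[0,0,0]]}}

```text
t: 36.45
tool_pos: [578.9, -88.4, 132.2]
eef_rot: [[1.0, 0.001, 0.001], [-0.001, -0.001, 1.0], [0.001, -1.0, -0.001]]
contact_force: [-0.2, -0.8, -0.6]
width: 0.611
```

```bash
python3 - <<'E'
from h import *
w=grab("wrist");t=grab("top");o=robot.get_obs();print(o["tool_pos"],o["width"])
g=cv2.cvtColor(w["frame"],cv2.COLOR_RGB2HSV)
p,q=proj(w,(578.6,-87,22)),proj(w,(578.6,-87,59));print(p,q)
m=(g[...,1]<60)&(g[...,2]>120); x0,y0=int(p[0])-32,int(p[1])-35
n,l,s,c=cv2.connectedComponentsWithStats(m[y0:y0+80,x0:x0+64].astype(np.uint8)); print([(a.tolist(),(b+[x0,y0]).round(1).tolist()) for a,b in zip(s,c) if a[4]>100])
crop(t,445,155,65,105,6,"t10.png");print((proj(t,(541.8,-367.2,12))-[445,155])*6)
E
```

```text
[578.85290665 -88.10063955 131.94786669] 0.6090356545647562
[324.03544822 193.68533012] [324.49221678 206.18734387]
[([0, 0, 64, 80, 3406], [323.8, 204.3]), ([0, 0, 64, 9, 475], [323.4, 161.8]), ([10, 14, 43, 44, 1207], [323.6, 191.7])]
[211.12838658 189.16352417]
```

{"fn": "move_arm", "kwargs": {"hand": [100,100,100,100,100,255,255,255,255,255,255,255,255,255,255], "translation": [[0,0.03,0],[0,0.055,0],[0,0.07,0],[0,0.077,0],[0,0.077,0],[0,0.077,0],[0,0.077,0],[0,0.077,0],[0,0.077,0],[0,0.077,0],[0,0.077,0],[0,0.077,0],[0,0.077,0],[0,0.077,0],[0,0.077,0]], "dr": [[0,0,0],[0,0,0],[0,0,0],[0,0,0],[0,0,0],[0,0,0],[0,0,0],[0,0,0],[0,0,0],[0,0,0],[0,0,0],[0,0,0],[0,0,0],[0,0,0],[0,0,0]]}}

```text
t: 37.8
tool_pos: [578.9, -87.4, 54.7]
eef_rot: [[1.0, 0.001, -0.0], [0.0, 0.0, 1.0], [0.001, -1.0, 0.0]]
contact_force: [0.8, 0.9, 3.9]
width: 0.173
```

{"fn": "move_arm", "kwargs": {"hand": [255,255,255,255,255,255,255,255,255,255,255,255,255,255,255,255,255,255], "translation": [[0,-0.02,0],[0,-0.05,0],[0,-0.085,0],[0,-0.12,0],[-0.016,-0.12,-0.027],[-0.032,-0.12,-0.054],[-0.048,-0.12,-0.081],[-0.064,-0.12,-0.108],[-0.08,-0.12,-0.135],[-0.096,-0.12,-0.162],[-0.112,-0.12,-0.188],[-0.128,-0.12,-0.215],[-0.144,-0.12,-0.242],[-0.154,-0.12,-0.259],[-0.1605,-0.11,-0.269],[-0.1605,-0.1,-0.269],[-0.1605,-0.1,-0.269],[-0.1605,-0.1,-0.269]], "dr": [[0,0,0],[0,0,0],[0,0,0],[0,0,0],[0,0,0],[0,0,0],[0,0,0],[0,0,0],[0,0,0],[0,0,0],[0,0,0],[0,0,0],[0,0,0],[0,0,0],[0,0,0],[0,0,0],[0,0,0],[0,0,0]]}}

```text
t: 39.3
tool_pos: [418.5, -355.1, 153.2]
eef_rot: [[1.0, -0.002, -0.001], [0.001, 0.002, 1.0], [-0.002, -1.0, 0.002]]
contact_force: [-0.3, -0.1, -1.6]
width: 0.173
```

{"fn": "move_arm", "kwargs": {"hand": [255,255,255,255,255,255,255,255,255], "translation": [[0,0.03,0],[0,0.06,0],[0,0.085,0],[0,0.095,0],[0,0.103,0],[0,0.107,0],[0,0.109,0],[0,0.109,0],[0,0.109,0]], "dr": [[0,0,0],[0,0,0],[0,0,0],[0,0,0],[0,0,0],[0,0,0],[0,0,0],[0,0,0],[0,0,0]]}}

```text
t: 40.05
tool_pos: [418.7, -356.9, 46.4]
eef_rot: [[1.0, 0.001, -0.0], [0.0, -0.002, 1.0], [0.001, -1.0, -0.002]]
contact_force: [-0.4, 0.3, -1.2]
width: 0.173
```

{"fn": "move_arm", "kwargs": {"hand": [140,140,140,140,140,140,140,140,140], "translation": [[0,0,0],[0,0,0],[0,0,0],[0,-0.03,0],[0,-0.065,0],[0,-0.1,0],[0,-0.12,0],[0,-0.12,0],[0,-0.12,0]], "dr": [[0,0,0],[0,0,0],[0,0,0],[0,0,0],[0,0,0],[0,0,0],[0,0,0],[0,0,0],[0,0,0]]}}

```text
t: 40.8
tool_pos: [418.4, -356.7, 166.3]
eef_rot: [[1.0, 0.001, -0.0], [0.0, -0.002, 1.0], [0.001, -1.0, -0.002]]
contact_force: [-0.7, 0.5, -0.0]
width: 0.451
```

{"fn": "move_arm", "kwargs": {"hand": [0,0,0,0,0,0,0,0,0,0,0,0,0,0,0,0,0,0,0], "translation": [[0.02,0,0.013],[0.05,0,0.032],[0.083,0,0.053],[0.116,0,0.074],[0.149,0,0.095],[0.18,0,0.115],[0.2,0,0.128],[0.2085,0,0.1334],[0.2085,0,0.1334],[0.2085,0,0.1334],[0.2085,0,0.1334],[0.2085,0.025,0.1334],[0.2085,0.05,0.1334],[0.2085,0.067,0.1334],[0.2085,0.067,0.1334],[0.2085,0.067,0.1334],[0.2085,0.067,0.1334],[0.2085,0.067,0.1334],[0.2085,0.067,0.1334]], "dr": [[0,0,0],[0,0,0],[0,0,0],[0,0,0],[0,0,0],[0,0,0],[0,0,0],[0,0,0],[0,0,0],[0,0,0],[0,0,0],[0,0,0],[0,0,0],[0,0,0],[0,0,0],[0,0,0],[0,0,0],[0,0,0],[0,0,0]]}}

```text
t: 42.38
tool_pos: [627.0, -223.5, 99.8]
eef_rot: [[1.0, 0.002, 0.0], [-0.0, -0.001, 1.0], [0.002, -1.0, -0.001]]
contact_force: [0.1, 0.7, 0.5]
width: 0.999
```

{"fn": "move_arm", "kwargs": {"hand": [255,255,255,255,255,255,255,255,255,255,255,255,255,255], "translation": [[0,0,0],[0,0,0],[0,0,0],[0,0,0],[0,0,0],[0,0,0],[0,0,0],[0,0,0],[0,0,0],[0,0,0],[0,0,0],[0,0,0],[0,0,0],[0,0,0]], "dr": [[0,0,0],[0,0,0],[0,0,0],[0,0,0],[0,0,0],[0,0,0],[0,0,0],[0,0,0],[0,0,0],[0,0,0],[0,0,0],[0,0,0],[0,0,0],[0,0,0]], "newtons": 20}}

```text
t: 43.55
tool_pos: [626.7, -223.1, 98.4]
eef_rot: [[1.0, -0.0, -0.0], [0.0, -0.0, 1.0], [-0.0, -1.0, -0.0]]
contact_force: [1.0, -0.2, 0.1]
width: 0.131
```

{"fn": "move_arm", "kwargs": {"hand": [255,255,255,255,255,255,255,255,255,255,255,255,255,255,255], "translation": [[0,0,0.006],[0,0,0.016],[-0.0005,0,0.03],[-0.001,0,0.045],[-0.001,0,0.06],[-0.0015,0,0.075],[-0.0015,0,0.086],[-0.002,0,0.094],[-0.002,0,0.098],[-0.002,0,0.1],[-0.002,0,0.101],[-0.002,0,0.102],[-0.002,0,0.103],[-0.002,0,0.103],[-0.002,0,0.103]], "dr": [[0,0,0],[0,0,0],[0,0,0],[0,0,0],[0,0,0],[0,0,0],[0,0,0],[0,0,0],[0,0,0],[0,0,0],[0,0,0],[0,0,0],[0,0,0],[0,0,0],[0,0,0]]}}

```text
t: 44.8
tool_pos: [624.6, -123.1, 98.5]
eef_rot: [[1.0, -0.0, 0.001], [-0.001, -0.005, 1.0], [-0.0, -1.0, -0.005]]
contact_force: [-3.4, -13.8, -0.3]
width: 0.132
```

Stopped against the shut position (13.8 N). Release, retreat, and take the last look.

{"fn": "move_arm", "kwargs": {"hand": [0,0,0,0,0,0,0,0,0,0,0,0,0,0,0], "translation": [[0,0,-0.002],[0,0,-0.002],[0,0,-0.002],[0,-0.03,-0.002],[0,-0.065,-0.002],[0,-0.1,-0.002],[-0.035,-0.12,0.01],[-0.07,-0.12,0.025],[-0.105,-0.12,0.04],[-0.14,-0.12,0.055],[-0.175,-0.12,0.07],[-0.21,-0.12,0.08],[-0.22,-0.12,0.09],[-0.22,-0.12,0.09],[-0.22,-0.12,0.09]], "dr": [[0,0,0],[0,0,0],[0,0,0],[0,0,0],[0,0,0],[0,0,0],[0,0,0],[0,0,0],[0,0,0],[0,0,0],[0,0,0],[0,0,0],[0,0,0],[0,0,0],[0,0,0]]}}

```text
t: 46.05
tool_pos: [405.5, -30.0, 219.0]
eef_rot: [[1.0, 0.002, -0.001], [0.001, -0.0, 1.0], [0.002, -1.0, -0.0]]
contact_force: [-0.4, 0.0, 0.4]
width: 1.005
```

```bash
python3 - <<'E'
from h import *
t=grab("top"); s=grab("scene"); c=np.zeros((600,800,3),np.uint8)
crop(t,280,105,130,60,3.07,"a.png");crop(t,445,155,70,105,4,"b.png");crop(s,190,140,160,150,2.5,"d.png");crop(t,170,130,110,140,2.4,"e.png")
def put(f,y,x):
    i=cv2.imread("pics/"+f);h,w=c[y:y+i.shape[0],x:x+i.shape[1]].shape[:2];c[y:y+h,x:x+w]=i[:h,:w]
put("a.png",0,0);put("b.png",0,402);put("d.png",190,0);put("e.png",422,402);cv2.imwrite("pics/f.png",c)
g=cv2.cvtColor(t["frame"],cv2.COLOR_RGB2GRAY)
for r in (122,150,175): print(g[r,340:352])
for p in [(541.8,-367.2,12),(418.2,-356.6,12)]: print((proj(t,p)-[445,155])*4+[402,0])
E
```

```text
[239 237 236 223 167 123 122 124 159 218 236 237]
[232 232 234 241 216 134 119 120 140 227 245 238]
[233 232 235 241 205 122 119 119 128 199 238 240]
[542.75225772 126.10901612]
[526.90314309 324.20563199]
```

View pics/f.png

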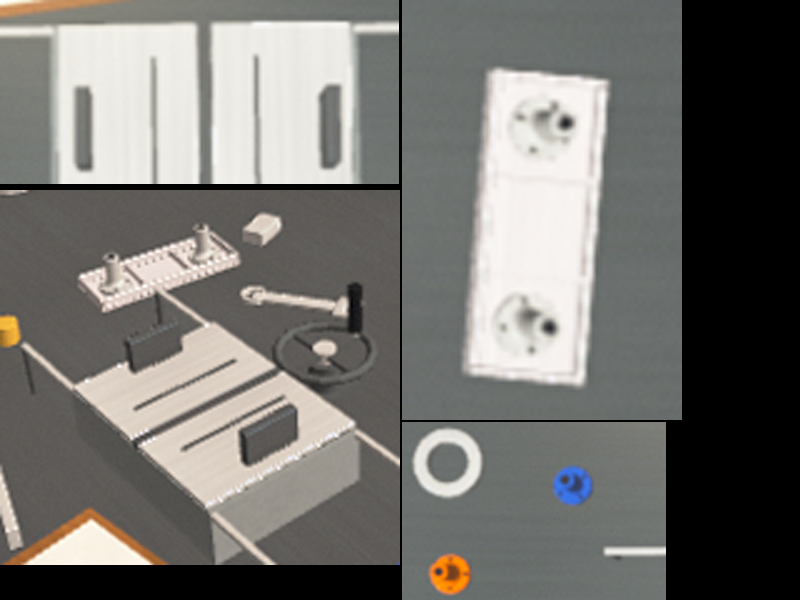

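```bash
python3 -c "
from cell import robot
print(robot.close_job())"
```

```text
the job is handed in; nothing more can be done
None
```

The job is done and handed in at about 46 s of robot time. No verdict was reported.

- **Loading:** Only two grey flanges were on the bench. I opened the outer door (it stood about 27 mm ajar), set them in the two end pockets and shut the door. It stopped with about 20 N against the gripper.
- **Winding:** I wound the handwheel two turns clockwise until the shuttle met its stop (about 10 N).
- **Unloading:** I opened the inner door, moved the flanges to the two end tray compartments, and shut it (about 14 N at the stop).

**Last checks:** The final pictures show both flanges upright and flat, one to a compartment. Both doors meet the 10 mm middle strip: the dark gap measures about 4 px, roughly 9–10 mm. It reads the same as it did when both doors were shut before winding. No look-alike or loose item that shows in those pictures appears to have moved. The collar and one orange look-alike were outside the final crops, so I did not check them again at the end.

**Disagreements:**
- With the doors shut, both handles stood 2–3 mm further out than I had measured from the top camera. The stop forces and the strip gap show the doors fully shut.
- The gripper opening read about 15 mm on the 18 mm necks. Neither flange slipped.

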